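Nip a voltage tester in the test fixture

TASK

Get the clear-handled tester on the fixture's rubber mat ready for its electrical test: turn it so that the orange lamp window in its handle faces straight up, and slide the black-gripped carriage up until the tester is held end to end between the brass plates, its blade tip on the fixed plate and its cap on the sprung plate, with the sprung plate left pushed back about half its travel. Never ram the sprung plate hard against its stop, leave the other things on the bench alone, and let go.

Things in the scene. Friction and masses are not known exactly. Their poses are not given: they have to be found in the camera images.
- fixture: test fixture fixed to the bench: plywood board 180 x 380 mm, top 19 mm above the bench, with a green rubber mat (top 22 mm above the bench) whose long side runs along the fixture's y. Origin: centre of the board's underside; z up. The carriage track runs along y at x = -65 mm (robot side at yaw 0); the mat covers x = -23 to +87 mm, y = -136 to +96 mm
- end_plate: fixed contact at the fixture's -y end: upright brass plate 70 mm wide (along fixture x), 40 mm tall, in front of a white block. Origin: at the middle of its width, in the plane of its face towards the carriage, 4 mm below the mat's top; the face looks along the fixture's +y
- grip (a point): the carriage's upright black grip fin, 10 mm thick (13 mm at its top 6 mm) along fixture y, 26 mm wide along fixture x; the point is at its middle, 22 mm above the carriage's grey top and 18 mm below the fin's top. The fin's top is 100 mm above the bench; the grey carriage block under it is 44 x 46 mm
- carriage: the carriage with all it carries: grey block, grip, cross arm over the mat and, on two spring-loaded pins, an upright brass sprung plate (70 mm wide, 36 mm tall, lower edge 4 mm above the mat). Origin: on the track, under the grip. It slides along the fixture's -y towards the end plate, 115 mm from the track's +y end, drags with 9 N of friction and stays where it is left
- plate_face (a point): middle of the sprung plate's front face while unpressed, at the height 44 mm above the bench (fixed to the carriage; it does not follow the plate's give). The plate gives up to 12 mm: 2.4 N starts it moving, 7.2 N brings it to its stop (0.4 N more per mm)
- tester: the tester lying on the mat: round clear handle 28 mm across and 100 mm long, red cap at one end, thin steel blade (6 mm, red-sleeved) at the other, about 95 g (varies). Origin: middle of the handle, on its axis; x along the axis towards the blade tip. The rigid blade stands 55 to 80 mm out of the handle, different each time and not reported. The tester slides and rolls on the mat
- cap_end (a point): centre of the flat end of the tester's red cap, 50 mm from the handle's middle. At the start the cap faces the sprung plate and the blade the end plate, touching neither
- window (a point): middle of the orange lamp window (36 x 9.5 mm) at the surface of the handle, 14 mm from its axis; z points outwards through the window, x along the tester towards the blade. At the start the window leans 0.6 to 2.0 rad from straight up towards the fixture's +x; it turns with the handle
- spare_cap: loose red end cap, 25 mm across, 12 mm tall, on the fixture board's far corner; bystander
- jig: wooden holder 75 x 206 mm with four testers standing in it, about 142 mm tall; bystander, origin at the centre of its underside
- done_pair: two finished testers strapped side by side, 100 x 75 mm, 32 mm tall, blades 75 mm more along its x; bystander
- cap_dish: white bowl 90 mm across, 35 mm tall, holding red caps; bystander
- pliers: red-handled pliers 170 mm long, 12 mm tall, lying flat; bystander
- driver: yellow-handled screwdriver 190 mm long, 26 mm tall, lying along its x; bystander
There are look-alikes about, which are no part of the job. Of the things that look like the tester, the largest one is meant.

How it is judged:
By the outcome, as a careful person would: the job done as asked, in the order asked, and still so for the second after the job is handed in, with the robot touching nothing.
It also fails if it takes over 64 s, if anything falls off the work surface, if the arm or the gripper's body presses on something with over 40 N, if the wrist force passes 120 N, or if a joint passes its speed limit or range.

ROBOT

A 6-joint arm with a two-finger parallel gripper is mounted at the origin on the work surface. World frame = base frame: x ahead of the robot, y to its left, z up, the work surface at z = 0. Lengths are in mm, angles in rad, forces in N, time in s.
With the tool pointing down it reaches from about 250 to 775 mm from the base axis. Payload 8.9 kg.
Tool frame: the origin (TCP) lies midway between the tips of the shut fingers; the grasp point (between the pads) lies 19 mm behind it (ctrl.grip_depth is the distance from the TCP to the grasp point, in mm); z points along the fingers, y is the line along which they close (so a half turn about z gives the same grasp; the last joint's range is limited). The gripper opens to 85 mm and grips with 20 to 120 N. Pads are 22 mm wide; open, the fingers measure 114 mm over their backs; the gripper's body (76 mm by 85 mm) begins 54 mm behind the grasp point. The pads swing forward as they close: fully open they stand 13 mm farther back than shut.
Start: joints at [-1.323, 0.291, -0.153, 1.127, 0, 1.431], TCP at [198.046, -486.212, 231.305] pointing down, gripper open.
Joint ranges: [-2.52, 2.52], [-0.91, 1.74], [-1.3, 1.37], [-1.96, 2.02], [-1.52, 1.47], [-3.14, 3.14]. Speed limits (rad/s): [2.22, 2.22, 2.79, 3.14, 3.14, 3.14].

INTERFACE

Orientations are given as a unit quaternion [x, y, z, w].
In Python, from workcell import ctrl gives the robot as it stands. The module is installed in compiled form; this text tells all that it offers.
- The arm moves only by the tool drive_tool, never from a script. Its argument "series" is a list of rows, each an object of numbers: "tx", "ty", "tz": the shift along the tool's x, y, z in units of 40 mm (1.0 is 40 mm); "turn": the turn about the tool's z in rad; "grip": the opening, from 0 (shut) to 1 (fully open). A call has 1 to 5 rows; each row shifts and turns the commanded pose from where the row before left it, along the tool's axes as they then stand; what a row does not reach is not made up. A row lasts 1/12 s, in which the tool goes at most 41.7 mm and 7.16 degrees, less where a joint would pass 70% of its speed; a pose out of reach is approached as far as the arm can. A call is refused whole if a number of a shift passes 1 or a number of a turn 0.125, either way. A call with a gripper value outside its range is refused whole. The fingers move at their own pace and stop on an object; the grip force is fixed at half the most. Time passes only in rows, so rows that do not move let the fingers close. It gives the time, the measured TCP pose, the force, the opening and the grip force at its end, in the units of the state.
- ctrl.observe(): the state, without advancing time (a new reading comes with each control period).
- ctrl.camera(name): name is "side" or "top" or "wrist"; returns the picture (400x640x3 uint8, blue, green, red); there is no depth.
- ctrl.camera_params(name): a dict with "intrinsics" (3x3 intrinsics, pixels), "R" (3x3) and "t" (3): a world point X has camera coordinates R X + t; the wrist camera has in their place "mount" (4x4, takes a point from camera to tool coordinates, whose origin is the TCP and whose axes are the flange's). Camera axes: x right, y down, z forward; pixel columns grow to the right and rows downward; lengths in mm; the calibration is good to about 2 mm. The wrist camera is an equidistant fisheye: a pixel r from the principal point sees the ray r / f radians off the axis. A picture is of the moment at which its call begins: read the wrist's pose just before it. camera_params takes no time and is no camera call.
- ctrl.job_done(): hands the job in; it is judged then, once.
Trained networks look in the newest picture that a camera, given by its name, has taken for a name from the list of things; names that differ only in an ending like _2 or _b are one class to them, and where a whole thing is asked for, a point or a joint stands for the part that bears it (a point fixed in the world has none). Each returns a list of dicts, best first, with "score" (0 to 1); they miss things now and then, are a little off and sometimes report something else, mostly with a low value. They report only what shows in the picture. A call takes as long as a camera call. They do not tell look-alikes from the thing itself.
- ctrl.outline_of(camera, label): "mask" (400x640 bool, what is visible of it) and "at" ([row, column] in pixels, amid what is visible of it).
The state is a dict: "clock": time; "joint_pos": joint angles; "joint_vel": joint speeds; "joint_torque": joint torques, N m; "tool_pos": TCP position; "orientation": TCP orientation; "contact_force": force on the tool from outside, world axes, zero at the start; "torque": the same for the moment, N m; "finger_gap": finger opening in mm; "gripper_force": force on a finger pad.
Only numpy, scipy, OpenCV 4.12 (cv2) and the standard library are available. Lean on these libraries where they do the work, as an engineer would, in place of code of your own. Each camera call takes 0.05 s, during which the arm holds its last target. There are 200 camera calls.

## Working session

There is one attempt and no reset: what is moved stays moved. The work goes in short steps, Python scripts to look and compute and a tool call to move; the robot and the scene stay as the last step left them, time stands still between calls to the robot, and variables do not carry over. Pictures are saved under pics/ and viewed, at most 13 in all, crops included, and the job is handed in when it is done.

Besides the shell and the picture viewer there is one more tool, called after ">>>" as name([rows], argument=value, ...), one row to a line, values as JSON. drive_tool: Moves the arm, as the interface text tells. Its arguments: {"type":"object","properties":{"series":{"type":"array"}},"required":["series"]}

```bash
mkdir -p pics; python3 - <<'E'
from workcell import ctrl
import cv2,numpy as np
np.set_printoptions(precision=4,suppress=True)
s=ctrl.observe();print({k:s[k] for k in('clock','tool_pos','orientation','finger_gap','contact_force')},ctrl.grip_depth)
for c in('top','side','wrist'):
    im=ctrl.camera(c);cv2.imwrite(f'pics/{c}0.png',im)
    print(c,ctrl.camera_params(c))
    for l in('tester','window','grip','end_plate','carriage','fixture','cap_end'):
        for d in ctrl.outline_of(c,l)[:3]: print(c,l,round(d['score'],2),np.round(d['at']),d['mask'].sum())
E
```

```text
{'clock': 0.0, 'tool_pos': array([ 197.9536, -485.8061,  230.7398]), 'orientation': array([ 0.9814,  0.1922, -0.    , -0.0006]), 'finger_gap': 85.52719338062586, 'contact_force': array([-0.2055,  0.0486, -0.2613])} 18.700000000000003
top {'intrinsics': array([[471.7593,   0.    , 317.4639],
       [  0.    , 471.7593, 200.298 ],
       [  0.    ,   0.    ,   1.    ]]), 'R': array([[-0.0118, -0.9999,  0.0008],
       [-0.9948,  0.0117, -0.1011],
       [ 0.101 , -0.002 , -0.9949]]), 't': array([   2.5641,  527.0362, 1489.2618])}
top tester 0.87 [162. 326.] 352
top tester 0.47 [179. 231.] 174
top tester 0.46 [246. 318.] 118
top grip 0.77 [187. 282.] 442
top grip 0.21 [238. 186.] 1426
top end_plate 0.48 [164. 374.] 211
top carriage 0.63 [183. 283.] 499
top fixture 0.72 [179. 322.] 6192
top cap_end 0.72 [250. 315.] 116
top cap_end 0.63 [164. 328.] 331
top cap_end 0.45 [183. 229.] 119
side {'intrinsics': array([[395.0225,   0.    , 317.1255],
       [  0.    , 395.0225, 204.7199],
       [  0.    ,   0.    ,   1.    ]]), 'R': array([[-0.7948, -0.6069, -0.0057],
       [-0.3027,  0.4044, -
[... 262 characters left out ...]
ip 0.79 [223. 278.] 856
side end_plate 0.72 [219. 402.] 285
side end_plate 0.58 [182. 318.] 350
side carriage 0.93 [222. 274.] 847
side fixture 0.86 [214. 296.] 4521
side cap_end 0.69 [204. 287.] 241
side cap_end 0.6 [240. 355.] 263
side cap_end 0.58 [225. 280.] 800
wrist {'intrinsics': array([[309.7069,   0.    , 319.9413],
       [  0.    , 309.7069, 196.9255],
       [  0.    ,   0.    ,   1.    ]]), 'mount': array([[  -0.0006,   -0.9625,   -0.2713,   68.9659],
       [   1.    ,   -0.0001,   -0.0021,    0.6531],
       [   0.002 ,   -0.2713,    0.9625, -142.0991],
       [   0.    ,    0.    ,    0.    ,    1.    ]])}
wrist carriage 0.38 [  7. 351.] 214
wrist fixture 0.75 [ 13. 166.] 730
```

View pics/top0.png

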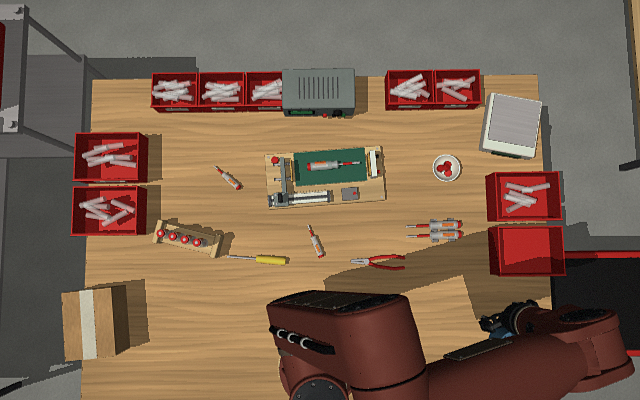

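View pics/side0.png

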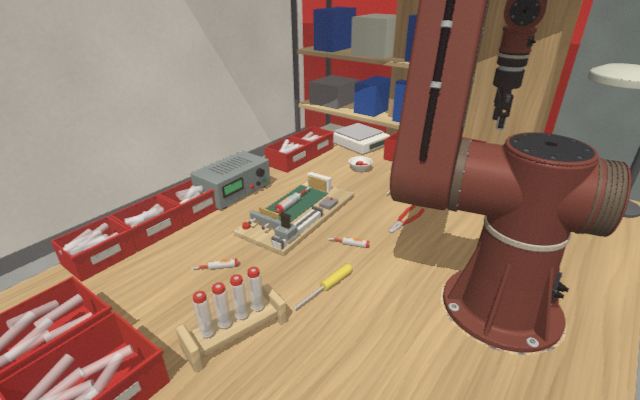

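The top view shows the fixture at cols 265–385, rows 147–208. The tester (col 330, row 165) lies on the mat, and the carriage grip is near (282, 187). Next I'll localise them.

```bash
cat > h.py <<'E'
from workcell import ctrl
import cv2,numpy as np
from scipy.spatial.transform import Rotation as Ro
np.set_printoptions(precision=3,suppress=True)
def pose():
    s=ctrl.observe();return np.array(s['tool_pos']),Ro.from_quat(s['orientation']).as_matrix()
def cast(cam,px,z,P=None):
    """pixels (N,2) as (col,row) -> world points on plane z"""
    px=np.atleast_2d(px).astype(float);c=ctrl.camera_params(cam);K=np.array(c['intrinsics'])
    q=(px-K[:2,2])/K[0,0]
    if cam=='wrist':
        p,R=P;M=np.array(c['mount']);r=np.linalg.norm(q,axis=1)+1e-12
        d=np.c_[q/r[:,None]*np.sin(r)[:,None],np.cos(r)]@(R@M[:3,:3]).T;o=p+R@M[:3,3]
    else:
        Rc=np.array(c['R']);d=np.c_[q,np.ones(len(q))]@Rc;o=-Rc.T@np.array(c['t'])
    return o+d*((z-o[2])/d[:,2])[:,None]
def proj(cam,X,P=None):
    X=np.atleast_2d(X).astype(float);c=ctrl.camera_params(cam);K=np.array(c['intrinsics'])
    if cam=='wrist':
        p,R=P;M=np.array(c['mount']);v=((X-p)@R-M[:3,3])@M[:3,:3]
        r=np.arctan2(np.hypot(v[:,0],v[:,1]),v[:,2]);return K[:2,2]+K[0,0]*v[:,:2]/np.hypot(v[:,0],v[:,1])[:,None]*r[:,None]
    v=X@np.array(c['R']).T+np.array(c['t']);return K[:2,2]+K[0,0]*v[:,:2]/v[:,2:]
def look(name,cam='wrist'):
    P=pose();im=ctrl.camera(cam);cv2.imwrite(f'pics/{name}.png',im);np.savez(f'pics/{name}.npz',p=P[0],R=P[1]);return P,im
def rect(mask,cam,z,P=None):
    r,c=np.nonzero(mask);X=cast(cam,np.c_[c,r],z,P)[:,:2]
    return cv2.minAreaRect(X.astype(np.float32))
E
python3 - <<'E'
from h import *
ctrl.camera('top')
for l,z in(('fixture',19),('tester',36),('grip',100),('end_plate',50)):
    for d in ctrl.outline_of('top',l)[:1]: print(l,d['score'],rect(d['mask'],'top',z),cast('top',[d['at'][::-1]],z))
print(cast('top',[[283,153],[375,149],[284,190],[265,153],[381,147]],20))
p,R=pose();print(R)
E
```

```text
fixture 0.6 ((604.0950927734375, -27.621200561523438), (187.36441040039062, 383.1172790527344), 3.917196750640869) [[595.389 -25.029  19.   ]]
tester 0.73 ((388.4554138183594, 3.6237716674804688), (87.38506317138672, 20.753894805908203), 22.661598205566406) [[388.485   7.056  36.   ]]
grip 0.56 ((573.818359375, 103.7938232421875), (45.1812744140625, 143.29092407226562), 85.12710571289062) [[542.7   104.502 100.   ]]
end_plate 0.52 ((640.525634765625, -178.69561767578125), (87.40731048583984, 35.50444412231445), 2.3522372245788574) [[ 639.591 -180.18    50.   ]]
[[ 684.039  106.865   20.   ]
 [ 693.792 -193.45    20.   ]
 [ 562.463  104.173   20.   ]
 [ 684.724  165.548   20.   ]
 [ 700.2   -213.205   20.   ]]
[[ 0.926  0.377 -0.   ]
 [ 0.377 -0.926 -0.   ]
 [-0.     0.    -1.   ]]
```

>>> drive_tool([
  {"turn":0.112},
  {"turn":0.112},
  {"turn":0.112},
  {"tx":0.69,"ty":-0.73},
  {"tx":0.69,"ty":-0.73},
])

```text
invalid input at $.series[0]: expected keys tx, ty, tz, turn, grip
```

>>> drive_tool([
  {"tx":0.69,"ty":-0.73},
  {"tx":0.69,"ty":-0.73},
  {"tx":0.69,"ty":-0.73},
  {"tx":0.69,"ty":-0.73},
  {"tx":0.69,"ty":-0.73},
])

```text
invalid input at $.series[0]: expected keys tx, ty, tz, turn, grip
```

>>> drive_tool([
  {"tx":0.69,"ty":-0.73},
  {"tx":0.69,"ty":-0.73},
  {"tx":0.69,"ty":-0.73},
  {"tx":0.69,"ty":-0.73},
  {"tx":0.69,"ty":-0.73},
])

```text
invalid input at $.series[0]: expected keys tx, ty, tz, turn, grip
```

>>> drive_tool([
  {"tx":0.69,"ty":-0.73},
  {"tx":0.69,"ty":-0.73},
  {"tx":0.69,"ty":-0.73},
  {},
  {},
])

```text
invalid input at $.series[0]: expected keys tx, ty, tz, turn, grip
```

```bash
python3 - <<'E'
from h import *
P,im=look('w1');print(P)
for l,z in(('fixture',19),('tester',36),('window',45),('grip',100),('end_plate',58),('carriage',60),('cap_end',36)):
    for d in ctrl.outline_of('wrist',l)[:2]: print(l,round(d['score'],2),np.round(d['at']),d['mask'].sum(),[np.round(v,1) for v in rect(d['mask'],'wrist',z,P)])
E
```

```text
(array([ 198.037, -486.218,  231.295]), array([[ 0.926,  0.377, -0.   ],
       [ 0.377, -0.926, -0.   ],
       [-0.   ,  0.   , -1.   ]]))
```

View pics/w1.png

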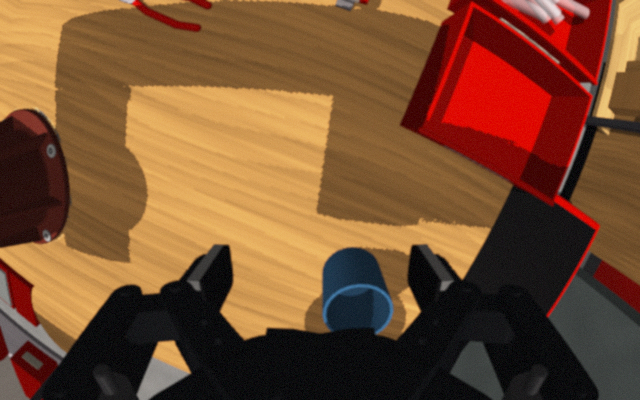

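The rows were refused because every key is required, so the arm hasn't moved. This view shows a blue cup at (357, 295), below the gripper. I'll resend, rising first to clear it.

>>> drive_tool([
  {"tx":0,"ty":0,"tz":-1,"turn":0.112,"grip":1},
  {"tx":0,"ty":0,"tz":-1,"turn":0.112,"grip":1},
  {"tx":0,"ty":0,"tz":0,"turn":0.112,"grip":1},
  {"tx":0.69,"ty":-0.73,"tz":0,"turn":0,"grip":1},
  {"tx":0.69,"ty":-0.73,"tz":0,"turn":0,"grip":1},
])

```text
clock: 2.27
tool_pos: [250.0, -425.6, 311.6]
orientation: [1.0, 0.023, 0.0, 0.001]
contact_force: [1.1, -0.3, -0.3]
finger_gap: 85.3
gripper_force: 0.0
```

>>> drive_tool([
  {"tx":0.69,"ty":-0.73,"tz":0,"turn":0,"grip":1},
  {"tx":0.69,"ty":-0.73,"tz":0,"turn":0,"grip":1},
  {"tx":0.69,"ty":-0.73,"tz":0,"turn":0,"grip":1},
  {"tx":0.69,"ty":-0.73,"tz":0,"turn":0,"grip":1},
  {"tx":0.69,"ty":-0.73,"tz":0,"turn":0,"grip":1},
])

```text
clock: 2.68
tool_pos: [381.5, -270.6, 311.5]
orientation: [1.0, 0.025, 0.0, 0.0]
contact_force: [2.3, -1.1, 0.4]
finger_gap: 85.3
gripper_force: 0.0
```

>>> drive_tool([
  {"tx":0.69,"ty":-0.73,"tz":0,"turn":0,"grip":1},
  {"tx":0.69,"ty":-0.73,"tz":0,"turn":0,"grip":1},
  {"tx":0.69,"ty":-0.73,"tz":0,"turn":0,"grip":1},
  {"tx":0.69,"ty":-0.73,"tz":0,"turn":0,"grip":1},
  {"tx":0.69,"ty":-0.73,"tz":0,"turn":0,"grip":1},
])

```text
clock: 3.1
tool_pos: [512.1, -117.6, 311.5]
orientation: [1.0, 0.025, 0.0, 0.0]
contact_force: [0.8, -0.0, -0.1]
finger_gap: 85.2
gripper_force: 0.0
```

>>> drive_tool([
  {"tx":0.69,"ty":-0.73,"tz":0,"turn":0,"grip":0.6},
  {"tx":0.69,"ty":-0.73,"tz":0,"turn":0,"grip":0.6},
  {"tx":0.69,"ty":-0.73,"tz":1,"turn":0,"grip":0.6},
  {"tx":0,"ty":0,"tz":1,"turn":0,"grip":0.6},
  {"tx":0,"ty":0,"tz":0,"turn":0,"grip":0.6},
])

```text
clock: 3.52
tool_pos: [578.7, -33.5, 234.4]
orientation: [1.0, 0.027, -0.006, -0.001]
contact_force: [-1.7, 0.1, -1.5]
finger_gap: 51.2
gripper_force: 0.0
```

```bash
python3 - <<'E'
from h import *
P,im=look('w2');print(P)
for l,z in(('fixture',19),('tester',36),('window',45),('grip',100),('end_plate',58),('carriage',60),('cap_end',36)):
    for d in ctrl.outline_of('wrist',l)[:2]: print(l,round(d['score'],2),np.round(d['at']),d['mask'].sum(),[np.round(v,1) for v in rect(d['mask'],'wrist',z,P)])
E
```

```text
(array([578.732, -33.488, 234.372]), array([[ 0.998,  0.054, -0.012],
       [ 0.054, -0.999,  0.002],
       [-0.012, -0.003, -1.   ]]))
fixture 0.95 [147. 318.] 41657 [array([593.5, -23.1]), array([204.6, 393.5]), np.float64(4.0)]
tester 0.96 [115. 317.] 2594 [array([643.5, -54. ]), array([ 28.6, 170.2]), np.float64(5.4)]
tester 0.71 [150. 102.] 677 [array([610.1, 269.1]), array([106.1,  22.8]), np.float64(51.9)]
window 0.68 [106. 310.] 227 [array([649.2, -12.7]), array([ 7.5, 34.9]), np.float64(2.9)]
window 0.6 [150. 102.] 77 [array([597.3, 253.2]), array([24.6,  7.8]), np.float64(51.9)]
grip 0.83 [155. 202.] 4862 [array([589.1,  84.3]), array([ 61.7, 147.3]), np.float64(86.2)]
grip 0.24 [333. 427.] 134 [array([ 407.3, -140.1]), array([104.8,  10.6]), np.float64(74.9)]
end_plate 0.57 [128. 450.] 2509 [array([ 640.2, -173.7]), array([84.4, 46.2]), np.float64(4.2)]
end_plate 0.55 [273.  49.] 6097 [array([398.1, 447.3]), array([172.7, 400.7]), np.float64(19.2)]
carriage 0.88 [156. 196.] 4530 [array([581. , 100.9]), array([ 68.1, 167.4]), np.float64(86.1)]
cap_end 0.67 [301. 286.] 641 [array([408.9,   2.7]), array([100.2,  19.5]), np.float64(23.9)]
cap_end 0.58 [118. 319.] 2732 [array([643.1, -53.5]), array([ 29.8, 171.3]), np.float64(5.5)]
```

View pics/w2.png

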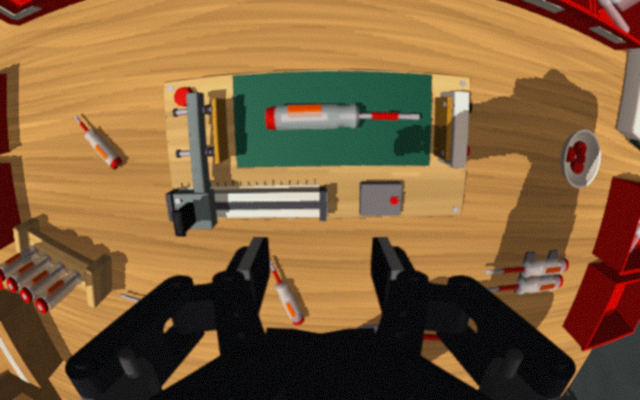

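The wrist view shows the tester from its cap (col 267) to its tip (col 420) at row ~116. The window (310, 106) leans to +x, the fin is at (180, 215), and the end plate is near col 440. Next I'll fit the lean angle and the geometry.

```bash
cat > meas.py <<'E'
from h import *
from scipy.optimize import minimize
def meas(P,cam='wrist',rz=14):
    T=[d for d in ctrl.outline_of(cam,'tester') if d['mask'].sum()>0 and 600<cast(cam,[d['at'][::-1]],36,P)[0,0]<700 and -110<cast(cam,[d['at'][::-1]],36,P)[0,1]<80]
    m=T[0]['mask'];r,c=np.nonzero(m);X=cast(cam,np.c_[c,r],36,P)[:,:2]
    # along-axis extents; axis from per-slice midpoints
    ys=np.arange(X[:,1].min()+2,X[:,1].max()-2,4);mid=[];w=[]
    for y in ys:
        q=X[abs(X[:,1]-y)<2.5,0]
        mid.append((q.min()+q.max())/2 if len(q) else np.nan);w.append(np.ptp(q) if len(q) else 0)
    mid=np.array(mid);w=np.array(w);h=w>20
    k=np.polyfit(ys[h],mid[h],1)   # x = k0*y+k1 along the handle
    print('tester y range',X[:,1].min(),X[:,1].max(),'handle y',ys[h].min(),ys[h].max(),'axis x=%.4f*y+%.1f'%tuple(k),'width',np.median(w[h]))
    W=[d for d in ctrl.outline_of(cam,'window') if (d['mask']&cv2.dilate(m.astype(np.uint8),np.ones((9,9))).astype(bool)).sum()>20]
    if not W: print('no window');return
    wm=W[0]['mask'];r,c=np.nonzero(wm);px=np.c_[c,r].astype(float);th0=.8
    yc=cast(cam,[px.mean(0)],46,P)[0,1]
    u=np.array([-k[0],-1,0]);u/=np.linalg.norm(u);e=np.array([-u[1],u[0],0]);e*=np.sign(e[0])
    def patch(th,yc):
        o=np.array([k[0]*yc+k[1],yc,36]);out=[]
        a=np.linspace(-4.75/14,4.75/14,5)
        for s,aa in [(-18,a),(18,a[::-1])]:
            for t in aa: out.append(o+u*s+14*(e*np.sin(th+t)+np.array([0,0,1])*np.cos(th+t)))
        return proj(cam,np.array(out),P)
    best=(-1,)
    for th in np.arange(-1.5,2.1,.04):
        for dy in np.arange(-6,7,2):
            g=np.zeros((1600,2560),np.uint8);cv2.fillPoly(g,[np.round(patch(th,yc+dy)*4+1.5).astype(np.int32)],1)
            g=cv2.resize(g*255,(640,400),interpolation=cv2.INTER_AREA)/255.
            i=np.minimum(g,wm).sum()/np.maximum(g,wm).sum()
            if i>best[0]: best=(i,th,yc+dy)
    print('window IoU %.2f theta %.2f y %.1f'%best,'score',W[0]['score'])
    return k,best
E
python3 - <<'E'
from meas import *
P,im=look('w3');meas(P);print('tcp',P[0])
# geometry from image w2 pixels
print('fin top corners',cast('wrist',[[175,204],[188,204],[175,235],[187,235]],100,P)[:,:2].tolist())
b,g,r=[im[...,i].astype(int) for i in range(3)]
gm=(g>r+20)&(g>b+5);gm[:, :200]=0;gm[:,470:]=0;gm[:60]=0;gm[180:]=0
print('mat',rect(gm,'wrist',22,P))
print('endplate top edge',cast('wrist',[[437,98],[434,158]],58,P)[:,:2].tolist(),'sprung top',cast('wrist',[[226,98],[226,162]],62,P)[:,:2].tolist())
cv2.imwrite('pics/w3c.png',cv2.resize(im[60:250,150:480],None,fx=2.4,fy=2.4,interpolation=cv2.INTER_CUBIC))
E
```

```text
tester y range -140.88897780794053 30.731629611659926 handle y -70.88897780794053 25.111022192059465 axis x=-0.0678*y+638.2 width 26.39900065089364
window IoU 0.79 theta 0.78 y -13.6 score 0.68
tcp [583.169 -36.679 243.892]
fin top corners [[556.8571123936299, 113.51640705777392], [557.7285551241379, 98.054985665854], [521.4716079856353, 117.41849078735352], [522.7799335731247, 102.5439356597429]]
mat ((638.6244506835938, -45.11094665527344), (107.68114471435547, 229.61973571777344), 3.903494119644165)
endplate top edge [[678.726312882602, -160.08650340550915], [611.6899137255665, -162.89982145986625]] sprung top [[665.4285434934077, 67.24769814244064], [595.8561523280996, 66.57112321549256]]
```

View pics/w3c.png

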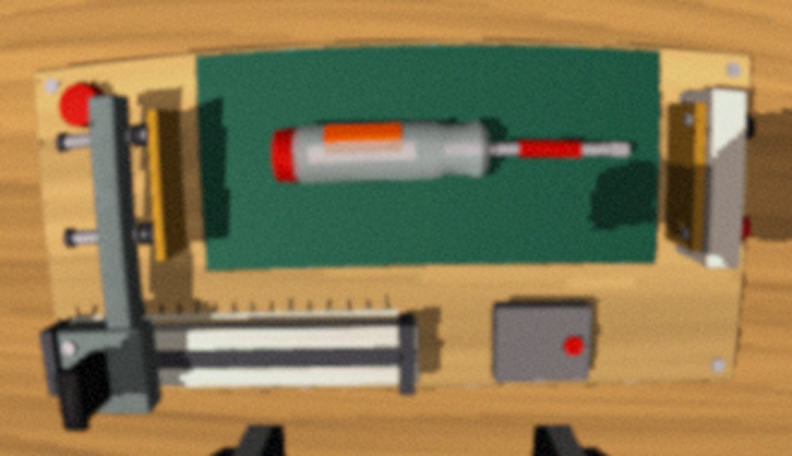

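>>> drive_tool([
  {"tx":0,"ty":0,"tz":0,"turn":-0.014,"grip":0.47},
  {"tx":0,"ty":0,"tz":0,"turn":0,"grip":0.47},
  {"tx":0,"ty":0,"tz":0,"turn":0,"grip":0.47},
])

```text
clock: 4.32
tool_pos: [582.3, -35.9, 241.9]
orientation: [0.999, 0.032, -0.0, -0.0]
contact_force: [0.7, -0.5, -0.5]
finger_gap: 40.2
gripper_force: 0.0
```

```bash
python3 - <<'E'
from meas import *
P,im=look('w4');k,b=meas(P);print(P)
y=-8;t=np.array([k[0]*y+k[1]+5.5,y,100]);print(t,P[1].T@(t-P[0])/40, ctrl.observe()['finger_gap'])
E
```

```text
tester y range -139.47934167257776 31.13919844070021 handle y -69.47934167257776 26.52065832742224 axis x=-0.0760*y+638.2 width 27.274218106007197
window IoU 0.82 theta 0.78 y -12.2 score 0.56
(array([582.313, -35.868, 241.917]), array([[ 0.998,  0.065, -0.   ],
       [ 0.065, -0.998,  0.   ],
       [-0.   , -0.   , -1.   ]]))
[644.259  -8.    100.   ] [ 1.591 -0.595  3.548] 40.435279876180815
```

>>> drive_tool([
  {"tx":0.8,"ty":-0.3,"tz":0,"turn":0,"grip":0.47},
  {"tx":0.79,"ty":-0.295,"tz":0.3,"turn":0,"grip":0.47},
  {"tx":0,"ty":0,"tz":1,"turn":0,"grip":0.47},
  {"tx":0,"ty":0,"tz":1,"turn":0,"grip":0.47},
  {"tx":0,"ty":0,"tz":1,"turn":0,"grip":0.47},
])

```text
clock: 4.88
tool_pos: [645.0, -7.6, 108.5]
orientation: [0.999, 0.033, 0.001, 0.0]
contact_force: [1.1, 0.6, -0.5]
finger_gap: 40.5
gripper_force: 0.0
```

>>> drive_tool([
  {"tx":0,"ty":0,"tz":0.6,"turn":0,"grip":0.47},
  {"tx":0,"ty":0,"tz":0.3,"turn":0,"grip":0.47},
  {"tx":0,"ty":0,"tz":0.15,"turn":0,"grip":0.47},
  {"tx":0,"ty":0,"tz":0,"turn":0,"grip":0.47},
  {"tx":0,"ty":0,"tz":0,"turn":0,"grip":0.47},
])

```text
clock: 5.3
tool_pos: [644.8, -8.0, 68.6]
orientation: [0.999, 0.032, 0.0, 0.0]
contact_force: [0.1, 0.2, 0.9]
finger_gap: 40.2
gripper_force: 0.0
```

>>> drive_tool([
  {"tx":0,"ty":0,"tz":0.2,"turn":0,"grip":0.47},
  {"tx":0,"ty":0,"tz":0.18,"turn":0,"grip":0.47},
  {"tx":0,"ty":0,"tz":0,"turn":0,"grip":0.47},
])

```text
clock: 5.55
tool_pos: [643.8, -7.9, 51.8]
orientation: [0.999, 0.032, -0.0, -0.0]
contact_force: [-0.5, 0.6, -1.1]
finger_gap: 40.3
gripper_force: 0.0
```

>>> drive_tool([
  {"tx":0,"ty":0,"tz":0.05,"turn":0,"grip":0.47},
  {"tx":0,"ty":0,"tz":0.05,"turn":0,"grip":0.47},
  {"tx":0,"ty":0,"tz":0,"turn":0,"grip":0.47},
])

```text
clock: 5.8
tool_pos: [644.4, -8.0, 48.7]
orientation: [0.999, 0.032, 0.0, 0.0]
contact_force: [0.5, 0.2, 1.0]
finger_gap: 40.2
gripper_force: 0.0
```

>>> drive_tool([
  {"tx":0,"ty":0,"tz":0.05,"turn":0,"grip":0.47},
  {"tx":0,"ty":0,"tz":0,"turn":0,"grip":0.47},
])

```text
clock: 5.97
tool_pos: [646.0, -7.9, 48.4]
orientation: [0.999, 0.032, 0.002, 0.0]
contact_force: [-0.6, 0.8, 8.7]
finger_gap: 39.8
gripper_force: 4.1
```

>>> drive_tool([
  {"tx":-0.09,"ty":0,"tz":0.01,"turn":0,"grip":0.47},
  {"tx":-0.09,"ty":0,"tz":0,"turn":0,"grip":0.47},
  {"tx":-0.09,"ty":0,"tz":0,"turn":0,"grip":0.47},
  {"tx":0,"ty":0,"tz":0,"turn":0,"grip":0.47},
])

```text
clock: 6.3
tool_pos: [634.8, -8.8, 48.3]
orientation: [0.999, 0.032, 0.002, 0.0]
contact_force: [0.9, 0.7, 10.9]
finger_gap: 40.3
gripper_force: 5.6
```

>>> drive_tool([
  {"tx":-0.09,"ty":0,"tz":0,"turn":0,"grip":0.47},
  {"tx":-0.09,"ty":0,"tz":0,"turn":0,"grip":0.47},
  {"tx":-0.09,"ty":0,"tz":0,"turn":0,"grip":0.47},
  {"tx":0,"ty":0,"tz":0,"turn":0,"grip":0.47},
  {"tx":0,"ty":0,"tz":0,"turn":0,"grip":0.47},
])

```text
clock: 6.72
tool_pos: [624.4, -9.6, 48.3]
orientation: [0.999, 0.032, 0.002, 0.0]
contact_force: [-0.5, 0.4, 12.1]
finger_gap: 39.9
gripper_force: 5.9
```

```bash
python3 - <<'E'
from meas import *
P,im=look('w5');print(P[0])
cv2.imwrite('pics/w5c.png',cv2.resize(im[60:360,120:540],None,fx=1.9,fy=1.9,interpolation=cv2.INTER_CUBIC))
E
```

```text
[624.404  -9.576  48.294]
```

View pics/w5c.png

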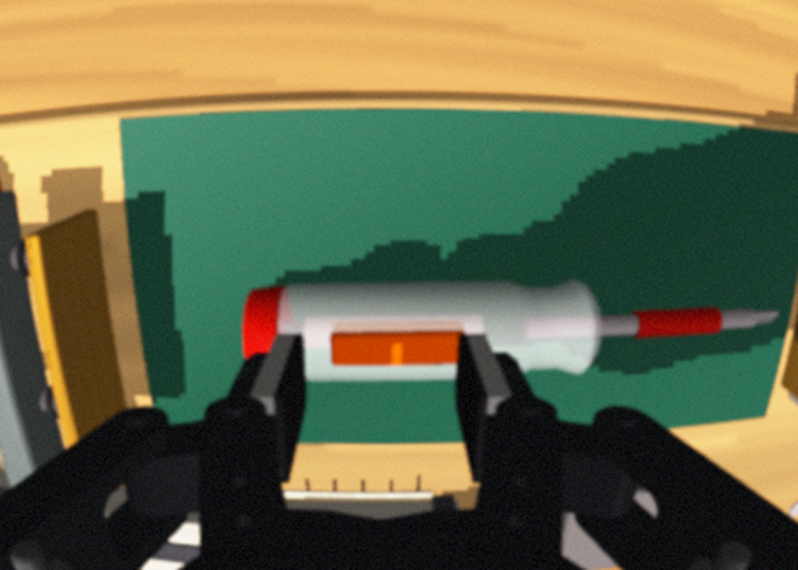

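The handle rolled. The window (400, 347 in the crop) lies between the fingers. I'll lift and re-measure.

>>> drive_tool([
  {"tx":0,"ty":0,"tz":-0.15,"turn":0,"grip":0.47},
  {"tx":0,"ty":0,"tz":-0.8,"turn":0,"grip":0.47},
  {"tx":-0.2,"ty":0.2,"tz":-1,"turn":0,"grip":0.47},
  {"tx":-0.4,"ty":0.2,"tz":-1,"turn":0,"grip":0.47},
  {"tx":-0.4,"ty":0.2,"tz":-1,"turn":0,"grip":0.47},
])

```text
clock: 7.18
tool_pos: [585.3, -35.2, 202.1]
orientation: [0.999, 0.033, -0.0, 0.0]
contact_force: [1.2, -0.5, 1.3]
finger_gap: 39.7
gripper_force: 0.0
```

>>> drive_tool([
  {"tx":0,"ty":0,"tz":-0.8,"turn":0,"grip":0.47},
  {"tx":0,"ty":0,"tz":0,"turn":0,"grip":0.47},
  {"tx":0,"ty":0,"tz":0,"turn":0,"grip":0.47},
  {"tx":0,"ty":0,"tz":0,"turn":0,"grip":0.47},
  {"tx":0,"ty":0,"tz":0,"turn":0,"grip":0.47},
])

```text
clock: 7.6
tool_pos: [585.2, -34.8, 231.0]
orientation: [0.999, 0.032, -0.001, -0.0]
contact_force: [-0.2, -0.3, -0.7]
finger_gap: 40.0
gripper_force: 0.0
```

```bash
python3 - <<'E'
from meas import *
for i in range(2):
    P,im=look('w6%d'%i);k,b=meas(P);print(P[0])
im=ctrl.camera('top');meas(None,'top')
E
```

```text
tester y range -139.9188886626547 30.73644085141447 handle y -69.9188886626547 26.081111337345305 axis x=-0.0768*y+627.4 width 27.660320796403653
window IoU 0.86 theta 0.02 y -13.8 score 0.64
[585.195 -34.776 230.964]
tester y range -140.00556309034152 30.660439661706906 handle y -70.00556309034152 25.994436909658475 axis x=-0.0661*y+627.6 width 26.558361627084764
no windowTraceback (most recent call last):
  File "<stdin>", line 3, in <module>
TypeError: cannot unpack non-iterable NoneType object
```

>>> drive_tool([
  {"tx":-0.48,"ty":-0.75,"tz":0.15,"turn":0,"grip":0.6},
  {"tx":-0.48,"ty":-0.75,"tz":0.15,"turn":0,"grip":0.6},
  {"tx":-0.48,"ty":-0.75,"tz":0.15,"turn":0,"grip":0.6},
  {"tx":-0.48,"ty":-0.75,"tz":0.15,"turn":0,"grip":0.6},
  {"tx":-0.47,"ty":-0.75,"tz":0.15,"turn":0,"grip":0.6},
])

```text
clock: 8.32
tool_pos: [479.6, 107.3, 201.9]
orientation: [0.999, 0.035, -0.0, -0.001]
contact_force: [1.0, 0.6, 0.7]
finger_gap: 51.4
gripper_force: 0.0
```

>>> drive_tool([
  {"tx":0,"ty":0,"tz":0,"turn":0,"grip":0.6},
  {"tx":0,"ty":0,"tz":0,"turn":0,"grip":0.6},
  {"tx":0,"ty":0,"tz":0,"turn":0,"grip":0.6},
  {"tx":0,"ty":0,"tz":0,"turn":0,"grip":0.6},
])

```text
clock: 8.65
tool_pos: [481.8, 105.5, 202.6]
orientation: [0.999, 0.033, 0.0, -0.001]
contact_force: [0.0, -0.3, -0.1]
finger_gap: 51.5
gripper_force: 0.0
```

```bash
python3 - <<'E'
from meas import *
P,im=look('w7');print(P[0]);meas(P)
cv2.imwrite('pics/w7c.png',cv2.resize(im[60:360,200:620],None,fx=1.9,fy=1.9,interpolation=cv2.INTER_CUBIC))
# orange check in w60: orange vs axis
d=np.load('pics/w60.npz');Q=(d['p'],d['R']);i6=cv2.imread('pics/w60.png').astype(int)
o=(i6[...,2]>190)&(i6[...,1]>60)&(i6[...,1]<150)&(i6[...,0]<90);o[:90]=0;o[160:]=0;o[:,:260]=0;o[:,370:]=0
r,c=np.nonzero(o);X=cast('wrist',np.c_[c,r],49.5,Q);print('orange',len(X),X.mean(0),rect(o,'wrist',49.5,Q))
print([proj('wrist',[f],P).round().tolist() for f in([531,109,100],[531,109,60])])
E
```

```text
[481.825 105.474 202.562]
tester y range -139.16439836915202 31.102730239580737 handle y -73.16439836915202 26.835601630847975 axis x=-0.0802*y+627.4 width 28.400353727396862
window IoU 0.88 theta 0.02 y -14.5 score 0.78
orange 284 [629.006 -13.928  49.5  ] ((628.2913818359375, -6.119161605834961), (8.949034690856934, 49.459129333496094), 5.502346515655518)
[[[320.0, 137.0]], [[320.0, 133.0]]]
```

View pics/w7c.png

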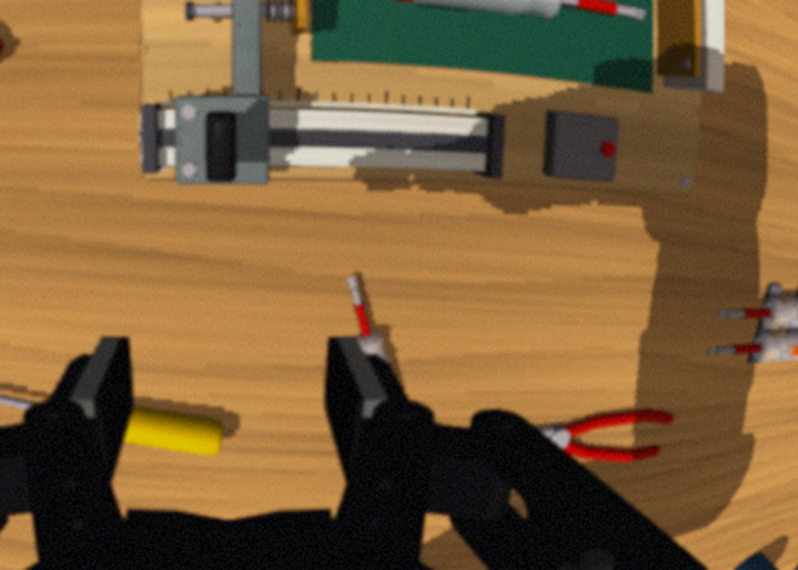

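The top-down view shows the fin at crop (221, 145), about world (531, 112), with clear room around it. The tester's lean is about 0.02. Next I'll grasp the fin.

>>> drive_tool([
  {"tx":0.62,"ty":-0.04,"tz":0,"turn":0,"grip":0.6},
  {"tx":0.62,"ty":-0.04,"tz":0.4,"turn":0,"grip":0.6},
  {"tx":0,"ty":0,"tz":0.7,"turn":0,"grip":0.6},
  {"tx":0,"ty":0,"tz":0.6,"turn":0,"grip":0.6},
  {"tx":0,"ty":0,"tz":0,"turn":0,"grip":0.6},
])

```text
clock: 9.22
tool_pos: [527.9, 110.5, 130.1]
orientation: [0.999, 0.035, -0.004, -0.002]
contact_force: [-1.4, 0.3, -0.9]
finger_gap: 51.4
gripper_force: 0.0
```

>>> drive_tool([
  {"tx":0,"ty":0,"tz":0.6,"turn":0,"grip":0.6},
  {"tx":0,"ty":0,"tz":0.5,"turn":0,"grip":0.6},
  {"tx":0,"ty":0,"tz":0.4,"turn":0,"grip":0.6},
  {"tx":0,"ty":0,"tz":0.2,"turn":0,"grip":0.6},
  {"tx":0,"ty":0,"tz":0,"turn":0,"grip":0.6},
])

```text
clock: 9.63
tool_pos: [529.7, 111.2, 65.8]
orientation: [0.999, 0.035, -0.001, -0.002]
contact_force: [-0.5, 0.0, 0.3]
finger_gap: 51.2
gripper_force: 0.0
```

>>> drive_tool([
  {"tx":0,"ty":0,"tz":0,"turn":0,"grip":0.3},
  {"tx":0,"ty":0,"tz":0,"turn":0,"grip":0.2},
  {"tx":0,"ty":0,"tz":0,"turn":0,"grip":0},
  {"tx":0,"ty":0,"tz":0,"turn":0,"grip":0},
  {"tx":0,"ty":0,"tz":0,"turn":0,"grip":0},
])

```text
clock: 10.05
tool_pos: [531.1, 111.7, 67.7]
orientation: [0.999, 0.035, 0.001, -0.002]
contact_force: [0.2, 1.0, 5.9]
finger_gap: 9.4
gripper_force: 58.7
```

```bash
python3 - <<'E'
from h import *
P,im=look('w8');s=ctrl.observe();print(P[0],s['finger_gap'],s['gripper_force'],s['contact_force'])
cv2.imwrite('pics/w8c.png',cv2.resize(im[0:300,180:600],None,fx=1.9,fy=1.9,interpolation=cv2.INTER_CUBIC))
E
```

```text
[531.131 111.733  67.702] 9.038607917766248 58.72585415840149 [-0.616  1.259  5.845]
```

View pics/w8c.png

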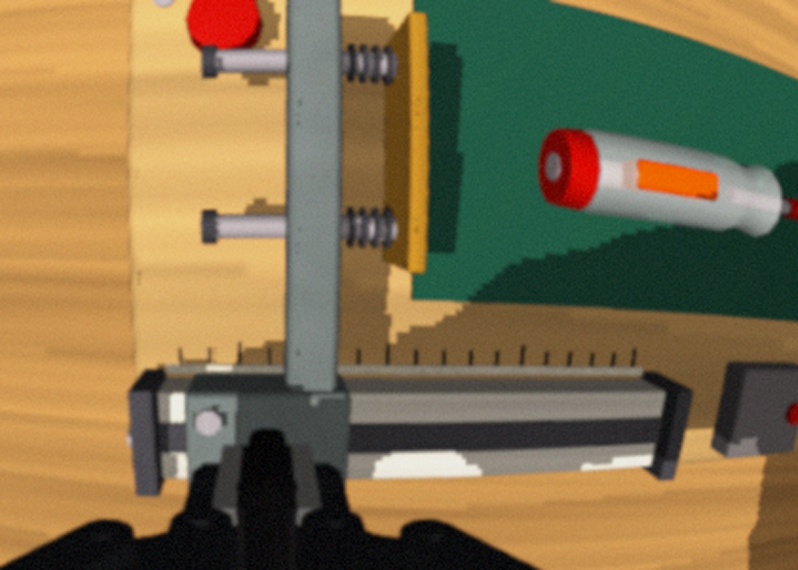

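Grasped, with the gap at 9 mm. The plate front edge shows at crop col 428 and the cap face at (553, 165). These references move with the camera, so plate give will show directly as a pixel shift.

```bash
python3 - <<'E'
from h import *
d=np.load('pics/w8.npz');P=(d['p'],d['R'])
f=lambda x,y,z:cast('wrist',[[180+x/1.9,y/1.9]],z,P)[0]
F=f(428,160,62);C=f(550,165,36);u=np.array([.068,-.9977,0])
print('face',F,'cap',C,'gap',(C-F)@u)
P2=P
d=np.load('pics/w7.npz');P=(d['p'],d['R']);g=lambda x,y,z:cast('wrist',[[200+x/1.9,60+y/1.9]],z,P)[0]
E=g(657,40,58);T=g(645,14,36);print('endplate top edge L',E,'R',g(697,40,58),'tip',T,(E-T)@u,(g(697,40,58)-T)@u)
E
```

```text
face [617.473  76.485  62.   ] cap [625.456  29.01   36.   ] gap 47.90909529455764
endplate top edge L [ 619.036 -134.319   58.   ] R [ 627.441 -169.389   58.   ] tip [ 638.532 -141.527   36.   ] -8.518039752902535 27.042867581171745
```

>>> drive_tool([
  {"tx":0,"ty":0.1,"tz":0,"turn":0,"grip":0},
  {"tx":0,"ty":0.25,"tz":0,"turn":0,"grip":0},
  {"tx":0,"ty":0.25,"tz":0,"turn":0,"grip":0},
  {"tx":0,"ty":0.25,"tz":0,"turn":0,"grip":0},
  {"tx":0,"ty":0.15,"tz":0,"turn":0,"grip":0},
])

```text
clock: 10.52
tool_pos: [533.8, 72.5, 67.7]
orientation: [0.999, 0.036, 0.001, -0.003]
contact_force: [-1.8, 9.4, 8.2]
finger_gap: 9.4
gripper_force: 59.2
```

>>> drive_tool([
  {"tx":0,"ty":0.1,"tz":0,"turn":0,"grip":0},
  {"tx":0,"ty":0.08,"tz":0,"turn":0,"grip":0},
  {"tx":0,"ty":0.08,"tz":0,"turn":0,"grip":0},
  {"tx":0,"ty":0.08,"tz":0,"turn":0,"grip":0},
  {"tx":0,"ty":0.08,"tz":0,"turn":0,"grip":0},
])

```text
clock: 10.93
tool_pos: [534.9, 56.4, 67.7]
orientation: [0.999, 0.036, 0.001, -0.003]
contact_force: [-2.7, 11.0, 9.6]
finger_gap: 9.1
gripper_force: 59.3
```

>>> drive_tool([
  {"tx":0,"ty":0.05,"tz":0,"turn":0,"grip":0},
  {"tx":0,"ty":0.05,"tz":0,"turn":0,"grip":0},
  {"tx":0,"ty":0,"tz":0,"turn":0,"grip":0},
  {"tx":0,"ty":0,"tz":0,"turn":0,"grip":0},
])

```text
clock: 11.27
tool_pos: [535.2, 52.1, 67.7]
orientation: [0.999, 0.036, 0.001, -0.003]
contact_force: [-2.8, 6.2, 9.2]
finger_gap: 9.3
gripper_force: 59.4
```

```bash
python3 - <<'E'
from h import *
P,im=look('w9');print(P[0])
cv2.imwrite('pics/w9c.png',cv2.resize(im[0:300,180:600],None,fx=1.9,fy=1.9,interpolation=cv2.INTER_CUBIC))
E
```

```text
[535.238  52.142  67.699]
```

View pics/w9c.png

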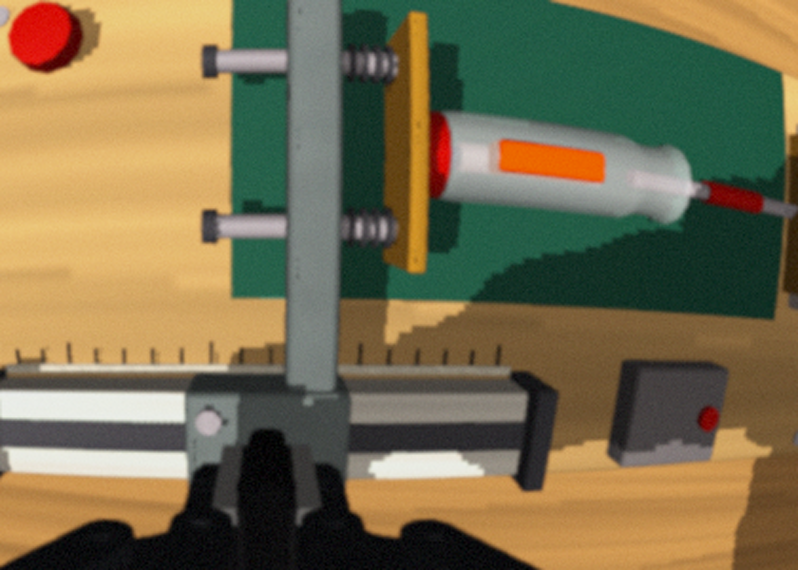

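The view shows the plate at (or almost at) the cap, still unpressed at col 428, with the window up. I'll advance further while tracking the plate shift by template matching.

>>> drive_tool([
  {"tx":0,"ty":0.05,"tz":0,"turn":0,"grip":0},
  {"tx":0,"ty":0.05,"tz":0,"turn":0,"grip":0},
  {"tx":0,"ty":0.05,"tz":0,"turn":0,"grip":0},
  {"tx":0,"ty":0.05,"tz":0,"turn":0,"grip":0},
  {"tx":0,"ty":0,"tz":0,"turn":0,"grip":0},
])

```text
clock: 11.73
tool_pos: [535.8, 44.2, 67.7]
orientation: [0.999, 0.036, 0.001, -0.003]
contact_force: [-1.5, 7.4, 9.4]
finger_gap: 9.1
gripper_force: 59.5
```

```bash
cat > comp.py <<'E'
from meas import *
import sys
ref=cv2.imread('pics/w8.png')
def shift(im,box):
    r0,r1,c0,c1=box;t=cv2.resize(ref[r0:r1,c0:c1],None,fx=8,fy=8,interpolation=cv2.INTER_CUBIC)
    s=cv2.resize(im[r0-2:r1+2,c0-32:c1+10],None,fx=8,fy=8,interpolation=cv2.INTER_CUBIC)
    m=cv2.matchTemplate(s,t,cv2.TM_CCOEFF_NORMED);_,v,_,l=cv2.minMaxLoc(m);return l[0]/8-32,round(v,2)
n=sys.argv[1];P,im=look(n);print(P[0],ctrl.observe()['contact_force'])
for nm,b,z in(('plate',(122,146,384,410),62),('head1',(22,44,283,298),44),('head2',(108,130,283,298),44),('arm ',(150,195,325,362),75)):
    s,v=shift(im,b);c=(b[2]+b[3])/2;r=(b[0]+b[1])/2
    X=cast('wrist',[[c,r],[c+s,r]],z,P);print(nm,s,v,'mm',np.linalg.norm(X[1]-X[0]))
meas(P)
E
python3 comp.py w10
```

```text
[535.76   44.193  67.701] [-2.645  7.19  10.419]
plate 0.375 0.74 mm 0.18883661354134612
head1 0.625 0.52 mm 0.33385715844278413
head2 0.0 0.66 mm 0.0
arm  0.125 0.83 mm 0.05570438567234868
tester y range -160.5188032700131 3.033998339873193 handle y -94.51880327001311 -2.518803270013109 axis x=-0.0699*y+627.5 width 27.402155330276287
window IoU 0.91 theta 0.02 y -33.6 score 0.78
```

>>> drive_tool([
  {"tx":0,"ty":0.04,"tz":0,"turn":0,"grip":0},
  {"tx":0,"ty":0.04,"tz":0,"turn":0,"grip":0},
  {"tx":0,"ty":0.04,"tz":0,"turn":0,"grip":0},
  {"tx":0,"ty":0,"tz":0,"turn":0,"grip":0},
  {"tx":0,"ty":0,"tz":0,"turn":0,"grip":0},
])

```text
clock: 12.3
tool_pos: [536.1, 39.5, 67.7]
orientation: [0.999, 0.036, 0.001, -0.003]
contact_force: [-2.7, 8.3, 9.7]
finger_gap: 9.1
gripper_force: 59.6
```

```bash
python3 comp.py w11
```

```text
[536.084  39.505  67.713] [-1.917  8.829 10.704]
plate 0.5 0.74 mm 0.25184458708238017
head1 -4.25 0.43 mm 2.274367391224802
head2 -4.375 0.5 mm 2.347879412935116
arm  0.0 0.83 mm 0.0
tester y range -165.13528344997994 -1.6543341436011687 handle y -99.13528344997994 -7.135283449979937 axis x=-0.0678*y+627.5 width 27.643118875353196
window IoU 0.90 theta 0.02 y -38.0 score 0.85
```

>>> drive_tool([
  {"tx":0,"ty":0.04,"tz":0,"turn":0,"grip":0},
  {"tx":0,"ty":0.04,"tz":0,"turn":0,"grip":0},
  {"tx":0,"ty":0,"tz":0,"turn":0,"grip":0},
  {"tx":0,"ty":0,"tz":0,"turn":0,"grip":0},
])

```text
clock: 12.78
tool_pos: [536.3, 36.6, 67.7]
orientation: [0.999, 0.036, 0.001, -0.003]
contact_force: [-2.2, 9.6, 10.8]
finger_gap: 9.3
gripper_force: 59.6
```

```bash
python3 comp.py w12; python3 - <<'E'
import cv2
a=cv2.imread('pics/w12.png')
cv2.imwrite('pics/w12c.png',cv2.resize(a[0:220,260:640],None,fx=2.1,fy=2.1,interpolation=cv2.INTER_CUBIC))
E
```

```text
[536.28   36.639  67.693] [-2.559  9.996 11.457]
plate -2.625 0.71 mm 1.3184371136246082
head1 -9.125 0.41 mm 4.89296367182633
head2 -9.375 0.48 mm 5.040750183448527
arm  0.125 0.83 mm 0.05569716802726512
tester y range -165.23474052500714 -2.2811710585244995 handle y -99.23474052500714 -7.23474052500714 axis x=-0.0654*y+627.6 width 27.900404809228178
window IoU 0.89 theta 0.02 y -39.0 score 0.88
```

View pics/w12c.png

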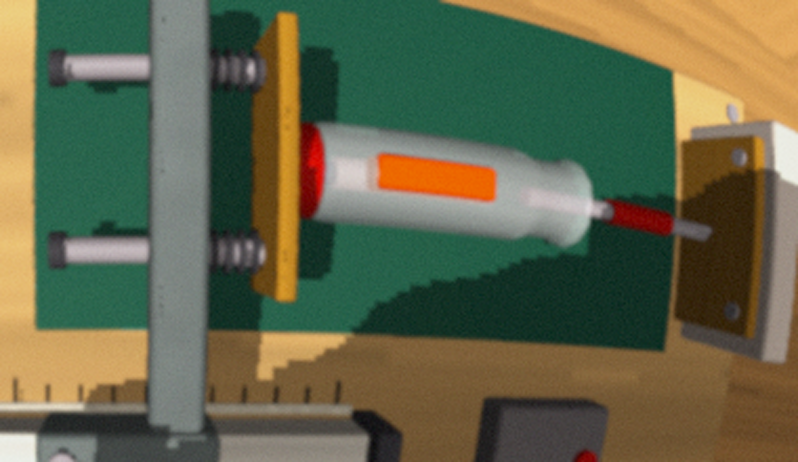

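The view shows the blade tip on the fixed plate and the sprung plate about 1.7 mm in, so about 4.3 mm more is needed.

>>> drive_tool([
  {"tx":0,"ty":0.04,"tz":0,"turn":0,"grip":0},
  {"tx":0,"ty":0.04,"tz":0,"turn":0,"grip":0},
  {"tx":0,"ty":0.03,"tz":0,"turn":0,"grip":0},
  {"tx":0,"ty":0,"tz":0,"turn":0,"grip":0},
  {"tx":0,"ty":0,"tz":0,"turn":0,"grip":0},
])

```text
clock: 13.35
tool_pos: [536.6, 32.6, 67.7]
orientation: [0.999, 0.036, 0.001, -0.004]
contact_force: [-2.3, 11.2, 11.8]
finger_gap: 9.1
gripper_force: 59.6
```

```bash
python3 comp.py w13
```

```text
[536.562  32.607  67.699] [-3.576 12.056 10.958]
plate -10.125 0.65 mm 5.056750347055599
head1 -15.25 0.41 mm 8.201485308105047
head2 -15.625 0.48 mm 8.424919544812404
arm  0.125 0.83 mm 0.05569563802045711
tester y range -166.2422567768682 -1.8611662565875946 handle y -100.2422567768682 -4.242256776868203 axis x=-0.0708*y+627.5 width 27.85031869813747
window IoU 0.90 theta 0.02 y -39.4 score 0.87
```

>>> drive_tool([
  {"tx":0,"ty":0.015,"tz":0,"turn":0,"grip":0},
  {"tx":0,"ty":0,"tz":0,"turn":0,"grip":0},
  {"tx":0,"ty":0,"tz":0,"turn":0,"grip":0},
])

```text
clock: 13.75
tool_pos: [536.6, 32.3, 67.7]
orientation: [0.999, 0.036, 0.001, -0.004]
contact_force: [-3.2, 12.3, 11.6]
finger_gap: 9.1
gripper_force: 59.6
```

>>> drive_tool([
  {"tx":0,"ty":-0.025,"tz":0,"turn":0,"grip":0},
  {"tx":0,"ty":0,"tz":-0.02,"turn":0,"grip":0},
  {"tx":0,"ty":0,"tz":0,"turn":0,"grip":0},
])

```text
clock: 14.0
tool_pos: [536.5, 32.3, 67.8]
orientation: [0.999, 0.036, 0.001, -0.003]
contact_force: [0.4, 7.1, 0.8]
finger_gap: 9.1
gripper_force: 59.7
```

```bash
python3 comp.py w14
```

```text
[536.539  32.275  67.753] [1.073 7.477 1.104]
plate -10.875 0.64 mm 5.4331289176484425
head1 -16.125 0.41 mm 8.672231521320038
head2 -16.5 0.47 mm 8.898007402526353
arm  0.0 0.83 mm 0.0
tester y range -165.73856978067343 -2.0608547079995105 handle y -99.73856978067343 -7.73856978067343 axis x=-0.0643*y+627.6 width 27.7488978105888
window IoU 0.91 theta 0.02 y -39.5 score 0.61
```

>>> drive_tool([
  {"tx":0,"ty":-0.03,"tz":0,"turn":0,"grip":0},
  {"tx":0,"ty":0,"tz":0,"turn":0,"grip":0},
])

```text
clock: 14.32
tool_pos: [536.6, 32.3, 67.7]
orientation: [0.999, 0.035, 0.001, -0.002]
contact_force: [0.9, 1.9, 4.4]
finger_gap: 9.1
gripper_force: 60.4
```

>>> drive_tool([
  {"tx":0,"ty":0,"tz":0,"turn":0,"grip":0.3},
  {"tx":0,"ty":0,"tz":0,"turn":0,"grip":0.5},
  {"tx":0,"ty":0,"tz":0,"turn":0,"grip":0.5},
  {"tx":0,"ty":0,"tz":0,"turn":0,"grip":0.5},
  {"tx":0,"ty":0,"tz":0,"turn":0,"grip":0.5},
])

```text
clock: 14.73
tool_pos: [535.8, 32.0, 66.9]
orientation: [0.999, 0.035, -0.0, -0.002]
contact_force: [-0.2, -0.4, 0.6]
finger_gap: 42.7
gripper_force: 0.0
```

```bash
python3 comp.py w15
```

```text
[535.776  31.994  66.867] [-0.212 -0.235  0.71 ]
plate -11.25 0.62 mm 5.586776743358932
head1 -17.25 0.42 mm 9.214708146635497
head2 -17.375 0.48 mm 9.310831664430214
arm  -0.5 0.84 mm 0.22133085352443874
tester y range -165.51898636702072 -1.701295980722847 handle y -99.51898636702072 -7.518986367020716 axis x=-0.0635*y+627.6 width 28.26388058574446
window IoU 0.92 theta 0.02 y -39.4 score 0.86
```

>>> drive_tool([
  {"tx":0,"ty":0,"tz":-0.4,"turn":0,"grip":0.5},
  {"tx":0,"ty":0,"tz":-0.8,"turn":0,"grip":0.5},
  {"tx":0,"ty":0,"tz":-1,"turn":0,"grip":0.5},
  {"tx":0,"ty":0.4,"tz":-0.8,"turn":0,"grip":0.5},
  {"tx":0,"ty":0.4,"tz":-0.5,"turn":0,"grip":0.5},
])

```text
clock: 15.3
tool_pos: [539.2, -0.3, 210.4]
orientation: [0.999, 0.036, 0.002, -0.001]
contact_force: [0.9, 0.4, 0.8]
finger_gap: 43.1
gripper_force: 0.0
```

>>> drive_tool([
  {"tx":0,"ty":0.4,"tz":0,"turn":0,"grip":0.5},
  {"tx":0,"ty":0,"tz":0,"turn":0,"grip":0.5},
  {"tx":0,"ty":0,"tz":0,"turn":0,"grip":0.5},
  {"tx":0,"ty":0,"tz":0,"turn":0,"grip":0.5},
])

```text
clock: 15.63
tool_pos: [538.7, -15.8, 206.1]
orientation: [0.999, 0.035, -0.001, -0.002]
contact_force: [0.1, 1.0, 0.2]
finger_gap: 42.2
gripper_force: 0.0
```

```bash
python3 - <<'E'
from meas import *
P,im=look('w16');print(P[0]);meas(P)
cv2.imwrite('pics/w16c.png',cv2.resize(im[30:270,140:500],None,fx=2.2,fy=2.2,interpolation=cv2.INTER_CUBIC))
E
```

```text
[538.725 -15.804 206.089]
tester y range -164.2040569968517 3.7896160883086942 handle y -94.2040569968517 -2.2040569968517048 axis x=-0.0594*y+627.7 width 25.78985666061851
window IoU 0.85 theta 0.02 y -39.6 score 0.69
```

View pics/w16c.png

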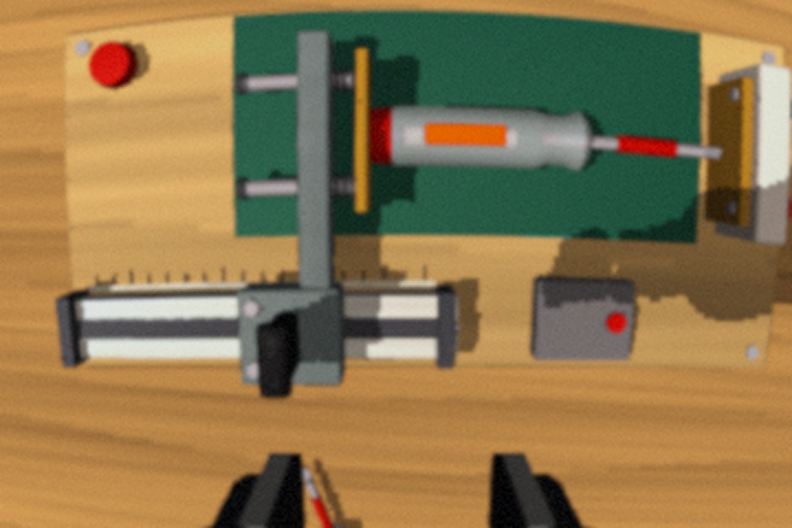

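The final view shows the tester held between the plates: cap on the sprung plate (col 370), tip on the brass end plate (col 718). The window faces up and the hand is clear.

```bash
python3 -c "
from workcell import ctrl
print(ctrl.job_done())"
```

```text
the job is handed in; nothing more can be done
None
```

The job is handed in: the lamp window faces up to within about 0.02 rad, the tester is held between the two brass plates with the sprung plate pushed back about 5.7 of its 12 mm, and the gripper is clear of everything.

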